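# Load the sample cassette into the dock and clamp it

## Task

Load the white sample cassette by pushing only, never lifting it: push it over so that it lies flat in the lane of the dock with its round window facing up, then slide it along the lane until it is fully home against the end stop, and finally push the standing clamp arm over and press it down flat onto the cassette. Leave the vials and the other things around the dock where they are, and move clear at the end.

Things in the scene. Friction and masses are not known exactly. Their poses are not given: they have to be found in the camera images.
- dock: Loading dock (dark steel plate, aluminium walls) fixed to the bench, its lane pointing roughly to the robot's left. Origin: centre of its underside. x runs along the lane from the open loading end (x = -160 mm) to the end stop, y across, z up. Base plate 320 x 116 x 8 mm; its top is the lane floor, 8 mm above the bench. Side walls: inner faces at y = +-50 mm, tops 26 mm above the bench.
- stop (a point): Middle of the end stop's face, at floor level: dock x = +115 mm, 8 mm above the bench. The stop is a bar across the whole lane, 10 mm thick, top 30 mm above the bench; the clamp's two posts stand behind it (dock x 128 to 150 mm, up to 60 mm above the bench).
- cassette_center (a point): Centre of the white sample cassette, a loose block 30 mm thick (own x), 70 wide (y), 100 long (z), about 0.18 kg. It starts on end near the loading end, own x roughly along the dock's x; the round window (44 mm) is on its -x face, towards the loading end. Lying window-up, own x points down and the centre is 23 mm above the bench; fully home it is at dock x = +65 mm, y near 0.
- clamp (a joint): Angle of the clamp arm (rad): 0 = flat, pointing along dock -x, its rubber foot on a cassette that is home (arm's top face then 54.5 mm above the bench); pi/2 = upright; up to 2.05 = leaning back away from the lane. It starts standing open. Stiff hinge (0.045 N m friction): it stays where it is left and must be pushed all the way.
- clamp_hinge (a point): Middle of the clamp's hinge axis, which runs along dock y: dock x = +139 mm, y = 0, 50.5 mm above the bench.
- clamp_tip (a point): Point near the free end of the clamp arm (steel bar 26 mm wide, 8 mm thick, reaching 75 mm from the hinge), 70 mm from the hinge axis, on the face that is on top when the arm lies flat and looks away from the lane when it stands.
- vial_a_center (a point): Bystander, to be left alone: capped amber glass vial, upright, 21 mm across, 54 mm tall; point at its centre.
- vial_b_center (a point): Bystander, to be left alone: a second, identical vial; point at its centre.
- vial_c_center (a point): Bystander, to be left alone: a third, identical vial; point at its centre.
- ring_center (a point): Bystander, to be left alone: flat black cork-ring type support, 90 mm across, 14 mm thick; point at its centre.
- cards_center (a point): Bystander, to be left alone: flat white pack of sample cards, 75 x 52 x 16 mm; point at its centre.
- tweezers_center (a point): Bystander, to be left alone: steel tweezers lying flat, 130 mm long, about 6 mm high; point at its centre.
- beaker_center (a point): Bystander, to be left alone: glass beaker, 70 mm across, 90 mm tall; point at its centre.

How it is judged:
By the outcome, as a careful person would: the job done as asked, in the order asked, and still so for the second after the job is handed in, with the robot touching nothing.
It also fails if it takes over 58 s, if anything falls off the work surface, if the arm or the gripper's body presses on something with over 40 N, if the wrist force passes 120 N, or if a joint passes its speed limit or range.

## Robot

A 6-joint arm with a two-finger parallel gripper is mounted at the origin on the work surface. World frame = base frame: x ahead of the robot, y to its left, z up, the work surface at z = 0. Lengths are in mm, angles in degrees, forces in N, time in s.
With the tool pointing down it reaches from about 350 to 850 mm from the base axis. Payload 8.1 kg.
Tool frame: the origin (TCP) lies midway between the tips of the shut fingers; the grasp point (between the pads) lies 19 mm behind it (r.pinch_z is the distance from the TCP to the grasp point, in mm); z points along the fingers, y is the line along which they close (so a half turn about z gives the same grasp; the last joint's range is limited). The gripper opens to 85 mm and grips with 20 to 120 N. Pads are 22 mm wide; open, the fingers measure 114 mm over their backs; the gripper's body (76 mm by 85 mm) begins 54 mm behind the grasp point. The pads swing forward as they close: fully open they stand 13 mm farther back than shut.
Start: joints at [-78.06, 7.471, 85.268, -0, 87.261, -4.893], TCP at [173.775, -574.289, 231.292] pointing down, gripper open.
Joint ranges: [-169.43, 169.43], [-51.17, 129.36], [1.28, 143.12], [-76.62, 256.62], [0, 156.53], [-152.29, 152.29]. Speed limits (degrees/s): [136.94, 136.94, 159.86, 180, 180, 180].

## Interface

Orientations are given as [roll, pitch, yaw] about the fixed x, y, z axes, in that order (R = Rz(yaw) Ry(pitch) Rx(roll)).
In Python, from bench import sensors, optics, job, r gives the robot as it stands.
- The arm moves only by the tool play_rows, never from a script. Its argument "motion" is a list that holds one entry, the list of rows, each a list of 6 numbers: the shift along the tool's x, y, z in cm, then the turn, a rotation vector about the tool's x, y, z in degrees. In form: [[[x, y, z, ax, ay, az], ...]]. A call has 1 to 5 rows; each row is the pose to reach, as a shift and turn from the pose commanded when the call began, along the tool's axes at that moment; what a row does not reach only later rows make up. A row lasts 1/10 s, in which the tool goes at most 50 mm and 8.59 degrees, less where a joint would pass 70% of its speed; a pose out of reach is approached as far as the arm can. A call with a gripper value outside its range is refused whole. "jaw" is the opening, from 0 (shut) to 1 (fully open), set as the call begins (left out, the last holds). The fingers move at their own pace and stop on an object; "squeeze" is the grip in N (left out, the last holds). Time passes only in rows, so rows that repeat a pose let the fingers close. It gives the time, the measured TCP pose, the force, the opening and the grip force at its end, in the units of the state.
- sensors.sense(): the state, without advancing time (a new reading comes with each control period).
- optics.snapshot(name): name is "scene" or "top" or "wrist"; returns a dict with "pixels" (384x512x3 uint8, red, green, blue), "mtx" (3x3 intrinsics, pixels), "R" (3x3) and "t" (3): a world point X has camera coordinates R X + t; the wrist camera has in their place "T_tool_cam" (4x4, takes a point from camera to tool coordinates, whose origin is the TCP and whose axes are the flange's). Camera axes: x right, y down, z forward; pixel columns grow to the right and rows downward; lengths in mm; the calibration is good to about 2 mm. A picture is of the moment at which its call begins: read the wrist's pose just before it. There is no depth.
- job.hand_in(): hands the job in; it is judged then, once.
The state is a dict: "time": time; "joint_pos": joint angles; "qd": joint speeds; "joint_efforts": joint torques, N m; "tool_pos": TCP position; "tcp_rot": TCP orientation; "ft_force": force on the tool from outside, world axes, zero at the start; "wrist_torque": the same for the moment, N m; "finger_gap": finger opening in mm; "grip_force": force on a finger pad.
Only numpy, scipy, OpenCV 4.12 (cv2) and the standard library are available. Lean on these libraries where they do the work, as an engineer would, in place of code of your own. Each camera call takes 0.05 s, during which the arm holds its last target. There are 200 camera calls.

## Working session

There is one attempt and no reset: what is moved stays moved. The work goes in short steps, Python scripts to look and compute and a tool call to move; the robot and the scene stay as the last step left them, time stands still between calls to the robot, and variables do not carry over. Pictures are saved under pics/ and viewed, at most 10 in all, crops included, and the job is handed in when it is done.

Besides the shell and the picture viewer there is one more tool, called as name(argument=value, ...) on one line, values as JSON. play_rows: Moves the arm, as the interface text tells. Its arguments: {"type":"object","properties":{"motion":{"type":"array","items":{"type":"array","items":{"type":"array","items":{"type":"number"}}}},"jaw":{"type":"number"},"squeeze":{"type":"number"}},"required":["motion"]}

```bash
mkdir -p pics; cat > snap.py <<'E'
import cv2,sys,pickle
from bench import sensors,optics
def snap(name,fn):
    s=sensors.sense(); d=optics.snapshot(name); d['state']=s
    pickle.dump(d,open(fn+'.pkl','wb')); return d
E
python3 - <<'E'
from snap import *
import numpy as np
a=snap('scene','s0');b=snap('top','t0')
for n,d in(('s0',a),('t0',b)):
    cv2.imwrite(f'pics/{n}.png',cv2.resize(d['pixels'][:,:,::-1],(800,600),interpolation=cv2.INTER_CUBIC))
    print(d['mtx'],d['R'],d['t'], -np.array(d['R']).T@np.array(d['t']))
print(a['state'])
E
```

```text
[[443.66024998   0.         258.4864106 ]
 [  0.         443.66024998 187.46041113]
 [  0.           0.           1.        ]] [[ 0.10054686  0.99493134  0.00139826]
 [ 0.65134495 -0.06476184 -0.756013  ]
 [-0.75209047  0.07692548 -0.65455511]] [  66.87666167 -297.83640715 1513.35742111] [1325.45170153 -202.24187037  765.31412513]
[[441.14124555   0.         251.3026803 ]
 [  0.         441.14124555 196.84773319]
 [  0.           0.           1.        ]] [[-0.02029901 -0.99979275  0.00154936]
 [-0.98798555  0.01982177 -0.15326988]
 [ 0.15320741 -0.00464197 -0.98818315]] [ -98.97178758  537.90334062 1068.49387558] [ 365.73052265 -104.65354951 1138.46537063]
{'time': 0.0, 'joint_pos': array([-7.80577311e+01,  7.51640374e+00,  8.53296194e+01, -1.51992148e-04,
        8.72619567e+01, -4.89406247e+00]), 'qd': array([-0.02062247,  0.05371431, -0.03259217, -0.03390727, -0.00632754,
       -0.00891024]), 'joint_efforts': array([-1.54843110e-03, -5.69395351e+01, -5.00555027e+01, -2.14769066e-04,
        1.45431870e-02,  6.20740046e-07]), 'tool_pos': array([ 173.67816019, -573.73233103,  230.22767198]), 'tcp_rot': array([-1.79892401e+02, -9.06090442e-03,  1.68363303e+01]), 'ft_force': array([-0.08344875, -0.10876695, -0.30217324]), 'wrist_torque': array([-0.00550951,  0.03288833, -0.00186765]), 'grip_force': 0.0, 'finger_gap': 85.29958043487399}
```

View pics/s0.png

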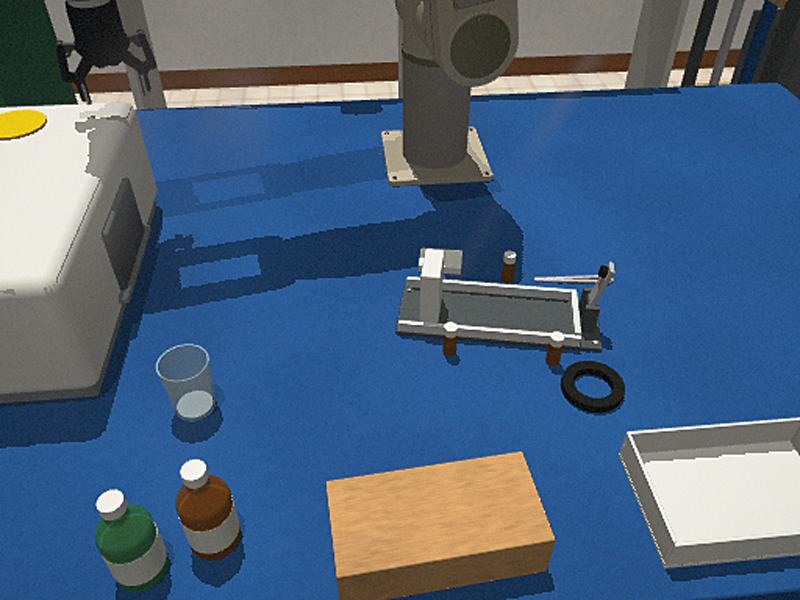

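View pics/t0.png

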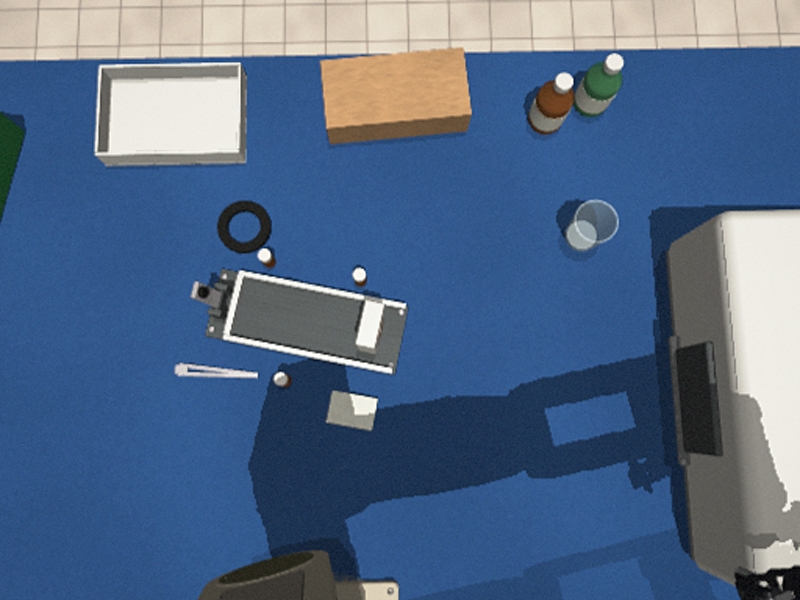

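The scene view shows the cassette standing on end in the lane at (432,285) and the clamp at (600,290). In the top view the dock runs from (400,338) on the right to its stop at (215,300), with vials at (265,257), (360,275) and (282,380). I'll take a zoomed pair to get precise corner positions.

```bash
python3 - <<'E'
import pickle,cv2,numpy as np
a=pickle.load(open('t0.pkl','rb'))['pixels'];b=pickle.load(open('s0.pkl','rb'))['pixels']
A=cv2.resize(a[155:275,110:270],(800,600),interpolation=cv2.INTER_CUBIC)  # 5x
B=cv2.resize(b[150:255,250:410],(800,525),interpolation=cv2.INTER_CUBIC) #5x
for n,i in(('t0c',A),('s0c',B)): cv2.imwrite(f'pics/{n}.png',cv2.convertScaleAbs(i[:,:,::-1],alpha=1.4))
E
```

```text
(no output)
```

View pics/t0c.png

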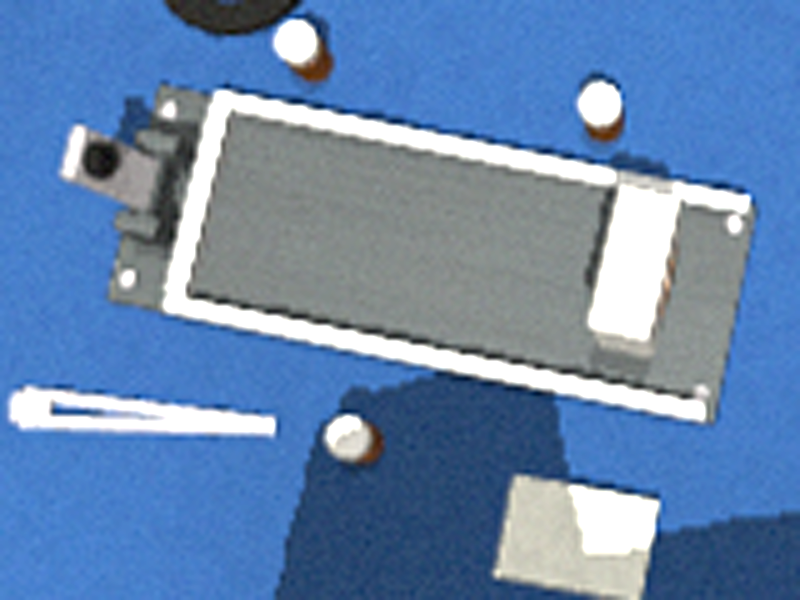

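View pics/s0c.png

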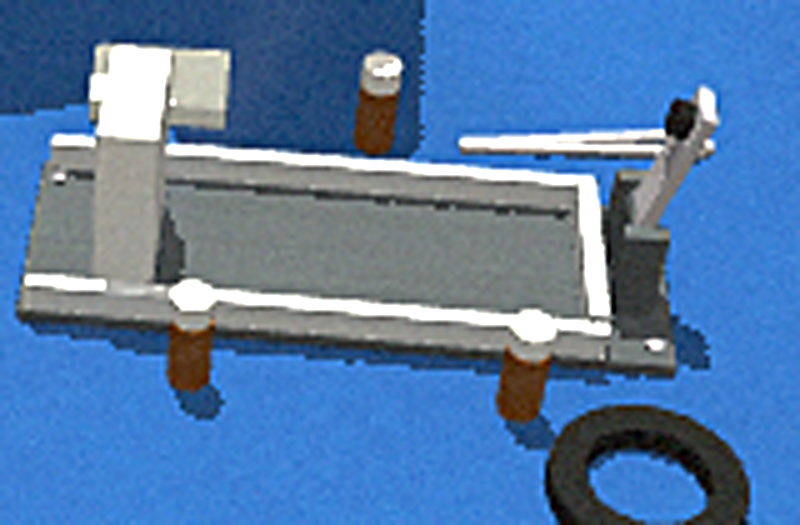

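```bash
cat > fit.py <<'E'
import pickle,numpy as np
from scipy.optimize import least_squares
T=pickle.load(open('t0.pkl','rb'));S=pickle.load(open('s0.pkl','rb'))
rt=lambda p:(np.array(p)+.5)/5-.5+[110,155]
rs=lambda p:(np.array(p)+.5)/5-.5+[250,150]
def proj(d,X):
    c=np.asarray(d['R'])@X+d['t']; u=np.asarray(d['mtx'])@c; return u[:2]/u[2]
def W(p,q):
    c,s=np.cos(p[2]),np.sin(p[2]); return np.array([p[0]+c*q[0]-s*q[1],p[1]+s*q[0]+c*q[1],q[2]])
def fit(obs,p0):
    f=lambda p:np.concatenate([proj(d,W(p,q))-uv for d,q,uv in obs])
    s=least_squares(f,p0,loss='soft_l1'); return s.x,np.round(f(s.x).reshape(-1,2),1)
def ray(d,uv,z):
    R=np.asarray(d['R']);o=-R.T@d['t'];v=R.T@np.linalg.inv(d['mtx'])@[*uv,1]; return o+v*(z-o[2])/v[2]
E
python3 - <<'E'
from fit import *
for tag,z in (('dock',8),):
  o=[(T,(-160,-58,8),rt((757,192))),(T,(-160,58,8),rt((714,422))),(T,(160,-58,8),rt((160,85))),(T,(160,58,8),rt((108,300))),
   (S,(-160,-58,0),rs((18,320))),(S,(160,-58,0),rs((675,377))),(S,(115,50,30),rs((580,180)))]
  p,r=fit(o,[450,0,1.5]);print(p[:2],np.degrees(p[2]),r.tolist())
oc=[(T,(15,-35,108),rt((619,182))),(T,(-15,-35,108),rt((680,189))),(T,(-15,35,108),rt((653,342))),(T,(15,35,108),rt((588,330))),
 (S,(-15,35,108),rs((110,46))),(S,(15,35,108),rs((170,47))),(S,(15,-35,108),rs((164,140))),(S,(-15,-35,108),rs((97,137)))]
c,r=fit(oc,[450,-80,1.5]);print(c[:2],np.degrees(c[2]),r.tolist())
def D(X):
  d=np.array(X[:2])-p[:2];C,s=np.cos(p[2]),np.sin(p[2]);return [C*d[0]+s*d[1],-s*d[0]+C*d[1]]
print('cass in dock',D(c))
for n,a,b in(('va',(297,43),(532,325)),('vb',(600,105),(193,295)),('vc',(349,438),(382,66))):
  A=ray(T,rt(a),54);B=ray(S,rs(b),54);print(n,A,B,D(A))
# clamp tip top (65,150..) -> angle from scene
for a in (1.6,1.7,1.8,1.9,2.0,2.05):
  X=W(p,(139-70*np.cos(a)+0*np.sin(a),0,50.5+70*np.sin(a)))
  t=proj(T,X);s=proj(S,X);print(a,(t-[110,155])*5,(s-[250,150])*5)
np.save('p.npy',p)
E
```

```text
[523.29308033  32.59974943] 77.64482334639345 [[0.3, 1.9], [0.3, -0.2], [-0.4, -0.2], [-0.4, 0.0], [-0.3, 0.8], [0.6, 0.3], [-0.4, -0.3]]
[502.93581321 -74.51774674] 78.7049743988783 [[-0.3, 0.1], [-0.0, 0.9], [0.0, -0.7], [0.5, -0.5], [-0.1, -0.3], [0.2, 0.3], [-0.2, -0.2], [0.3, -0.4]]
cass in dock [np.float64(-108.99252055888567), np.float64(-3.034266578192554)]
va [623.69827453  95.60671919  54.        ] [624.6451576   93.90591547  54.        ] [np.float64(83.03154596567768), np.float64(-84.59813021242336)]
vb [588.83415822 -56.46035019  54.        ] [589.58146562 -57.53016711  54.        ] [np.float64(-72.9735622154034), np.float64(-83.0794406102806)]
vc [425.06711477  68.51924178  54.        ] [427.48723152  67.18197552  54.        ] [np.float64(14.070068480222659), np.float64(103.63678600792278)]
1.6 [108.13466761 158.00099288] [670.93630061 102.45889869]
1.7 [ 93.96990181 155.36199817] [685.98557806 104.48198841]
1.8 [ 80.42470846 153.0273321 ] [700.55225359 107.65527022]
1.9 [ 67.65797299 151.0235682 ] [714.47170663 111.94206125]
2.0 [ 55.81632962 149.37246404] [727.58790901 117.2917059 ]
2.05 [ 50.2843174  148.68456972] [733.79895278 120.34565448]
```

```bash
cat > go.py <<'E'
import sys,numpy as np
from scipy.spatial.transform import Rotation as Ro
from bench import sensors
from fit import W
p=np.load('p.npy')
def D(X):
  d=np.array(X[:2])-p[:2];C,s=np.cos(p[2]),np.sin(p[2]);return np.array([C*d[0]+s*d[1],-s*d[0]+C*d[1],X[2]])
s=sensors.sense();R=Ro.from_euler('xyz',s['tcp_rot'],degrees=True)
print('t',round(s['time'],2),'dock tcp',D(s['tool_pos']).round(1),'rot',s['tcp_rot'].round(1),'F',s['ft_force'].round(1),'gap',round(s['finger_gap'],1))
Tg=Ro.from_euler('xyz',[180,0,np.degrees(p[2])],degrees=True)
for i in range(1,len(sys.argv)-2,3):
  q=list(map(float,sys.argv[i:i+3]))
  print(q,'row',(R.inv().apply(W(p,q)-s['tool_pos'])/10).round(2),(R.inv()*Tg).as_rotvec(degrees=True).round(2))
E
python3 go.py -190 -3 200 -165 -3 97
```

```text
t 0.1 dock tcp [-667.1  211.8  230.3] rot [-179.9   -0.    16.8] F [-0.2  0.7  0.1] gap 85.4
[-190.0, -3.0, 200.0] row [ 42.02 -31.18   3.09] [-8.000e-02 -6.000e-02 -6.081e+01]
[-165.0, -3.0, 97.0] row [ 43.24 -33.34  13.39] [-8.000e-02 -6.000e-02 -6.081e+01]
```

play_rows(motion=[[[42.0, -31.2, 3.0, 0, 0, -60.8], [42.0, -31.2, 3.0, 0, 0, -60.8], [42.0, -31.2, 3.0, 0, 0, -60.8], [42.0, -31.2, 3.0, 0, 0, -60.8], [42.0, -31.2, 3.0, 0, 0, -60.8]]], jaw=0)

```text
time: 0.6
tool_pos: [323.0, -371.9, 216.4]
tcp_rot: [-180.0, -0.0, 60.1]
ft_force: [1.4, -1.1, -0.4]
finger_gap: 12.2
grip_force: 0.0
```

```bash
python3 go.py -190 -3 200 -165 -3 97
```

```text
t 0.6 dock tcp [-438.   109.1  216.4] rot [-180.    -0.    60.1] F [ 1.4 -1.1 -0.4] gap 12.2
[-190.0, -3.0, 200.0] row [27.02  3.23  1.65] [ -0.02  -0.02 -17.51]
[-165.0, -3.0, 97.0] row [29.4   2.48 11.95] [ -0.02  -0.02 -17.51]
```

play_rows(motion=[[[27.0, 3.2, 1.6, 0, 0, -17.5], [27.0, 3.2, 1.6, 0, 0, -17.5], [27.0, 3.2, 1.6, 0, 0, -17.5], [27.0, 3.2, 1.6, 0, 0, -17.5], [27.0, 3.2, 1.6, 0, 0, -17.5]]], jaw=0)

```text
time: 1.1
tool_pos: [473.2, -172.4, 202.0]
tcp_rot: [-180.0, 0.0, 77.3]
ft_force: [0.6, -1.3, -0.1]
finger_gap: -0.1
grip_force: 0.0
```

```bash
python3 go.py -190 -3 200 -165 -3 97
```

```text
t 1.1 dock tcp [-211.     5.1  202. ] rot [-180.     0.    77.3] F [ 0.6 -1.3 -0.1] gap -0.1
[-190.0, -3.0, 200.0] row [2.1 0.8 0.2] [-0.01  0.   -0.34]
[-165.0, -3.0, 97.0] row [ 4.6   0.79 10.5 ] [-0.01  0.   -0.34]
```

play_rows(motion=[[[2.0, 0.5, 5.0, 0, 0, -0.2], [2.5, 0.6, 10.0, 0, 0, -0.2], [2.5, 0.6, 10.5, 0, 0, -0.2], [2.5, 0.6, 10.5, 0, 0, -0.2]]])

```text
time: 1.5
tool_pos: [481.8, -150.6, 95.4]
tcp_rot: [-179.7, -0.0, 77.5]
ft_force: [1.0, 0.5, 0.8]
finger_gap: -0.1
grip_force: 0.0
```

```bash
python3 - <<'E'
from snap import *
d=snap('wrist','w1')
cv2.imwrite('pics/w1.png',d['pixels'][:,:,::-1]); print(d['T_tool_cam'],d['mtx'])
E
python3 go.py -145 -3 95 -90 -3 95
```

```text
[[ 6.87341019e-05 -9.49035076e-01 -3.15170461e-01  7.97752939e+01]
 [ 9.99999783e-01  2.71887915e-04 -6.00618094e-04 -4.54386262e-03]
 [ 6.55698678e-04 -3.15170351e-01  9.49034889e-01 -1.42086458e+02]
 [ 0.00000000e+00  0.00000000e+00  0.00000000e+00  1.00000000e+00]] [[271.9055557    0.         259.70699169]
 [  0.         271.9055557  192.11331718]
 [  0.           0.           1.        ]]
t 1.55 dock tcp [-188.5   -0.6   97.8] rot [-179.9   -0.    77.5] F [1.  0.7 1.6] gap -0.0
[-145.0, -3.0, 95.0] row [4.35 0.23 0.28] [-0.06 -0.   -0.16]
[-90.0, -3.0, 95.0] row [9.85 0.21 0.28] [-0.06 -0.   -0.16]
```

View pics/w1.png

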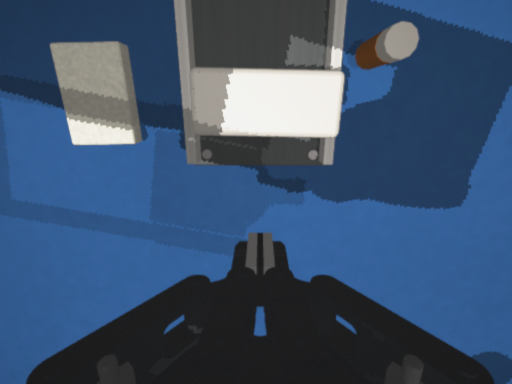

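The wrist view shows the cassette top at about (267,102), centred in the lane and nearly in line with the shut fingers at (260,250). I'll start pushing.

play_rows(motion=[[[2.5, 0.2, 0.2, 0, 0, -0.2], [4.3, 0.2, 0.2, 0, 0, -0.2], [4.9, 0.2, 0.2, 0, 0, -0.2], [5.5, 0.2, 0.2, 0, 0, -0.2], [6.1, 0.2, 0.2, 0, 0, -0.2]]])

```text
time: 2.05
tool_pos: [499.9, -93.0, 96.8]
tcp_rot: [179.9, 0.0, 77.7]
ft_force: [-0.2, 0.1, 0.5]
finger_gap: 0.2
grip_force: 0.1
```

play_rows(motion=[[[0.5, 0, 0, 0, 0, 0], [1.0, 0, 0, 0, 0, 0], [1.4, 0, 0, 0, 0, 0], [1.8, 0, 0, 0, 0, 0], [1.8, 0, 0, 0, 0, 0]]])

```text
time: 2.55
tool_pos: [502.8, -74.1, 95.2]
tcp_rot: [-180.0, -0.0, 77.7]
ft_force: [-0.3, -0.0, 0.1]
finger_gap: -0.4
grip_force: 0.0
```

```bash
python3 go.py -110 -3 95;python3 - <<'E'
from snap import *
import numpy as np
d=snap('wrist','w2');b=snap('scene','s2')
cv2.imwrite('pics/w2.png',np.hstack([d['pixels'][:,:,::-1][:,100:412],cv2.resize(b['pixels'][150:270,230:380],(480,384))[:,:,::-1]]))
E
```

```text
t 2.55 dock tcp [-108.6   -2.8   95.2] rot [-180.    -0.    77.7] F [-0.3 -0.   0.1] gap -0.4
[-110.0, -3.0, 95.0] row [-0.14  0.02  0.02] [-0.02 -0.01  0.09]
```

View pics/w2.png

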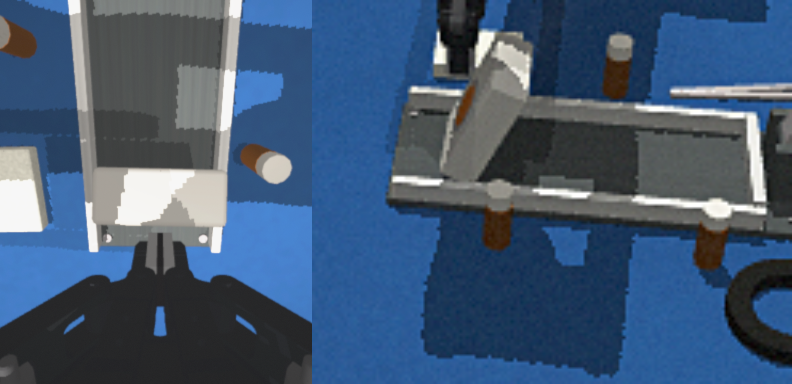

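The cassette is about 25° over in the scene crop, near (485,105), with the orange window on its rear face. It should now fall without further pushing.

play_rows(motion=[[[0.3, 0, 0, 0, 0, 0], [0.3, 0, 0, 0, 0, 0], [0, 0, 0, 0, 0, 0], [-2, 0, 0, 0, 0, 0], [-3.5, 0, 0, 0, 0, 0]]])

```text
time: 3.15
tool_pos: [495.1, -109.6, 95.3]
tcp_rot: [-180.0, 0.0, 77.7]
ft_force: [-0.2, -0.3, -1.2]
finger_gap: 0.0
grip_force: 0.0
```

```bash
python3 go.py -145 0 95;python3 - <<'E'
from snap import *
import numpy as np
d=snap('wrist','w3');b=snap('scene','s3');t=snap('top','t3')
cv2.imwrite('pics/w3.png',np.hstack([d['pixels'][:,:,::-1][:,100:412],cv2.resize(b['pixels'][150:270,230:380],(480,384))[:,:,::-1]]))
E
```

```text
t 3.15 dock tcp [-144.9   -2.9   95.3] rot [-180.     0.    77.7] F [-0.2 -0.3 -1.2] gap 0.0
[-145.0, 0.0, 95.0] row [-0.   -0.29  0.03] [-0.    0.01  0.09]
```

View pics/w3.png

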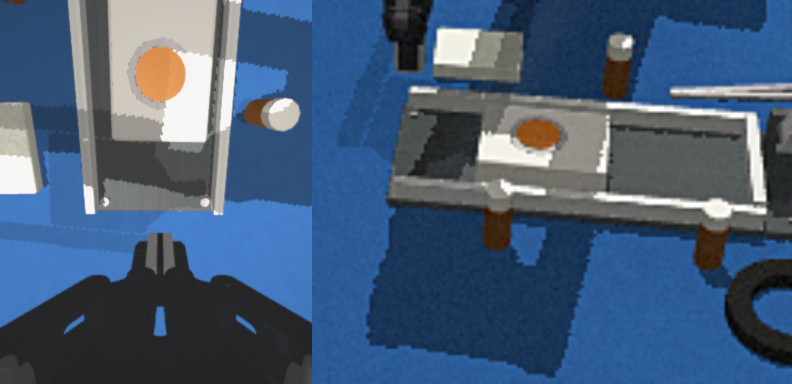

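The cassette lies flat with its window up, at raw wrist pixel (260,72), and its rear edge is near row 140. I'll measure that edge next.

```bash
cat > wm.py <<'E'
import pickle,numpy as np
from scipy.spatial.transform import Rotation as Ro
from go import D
def wray(d,uv,z):
    s=d['state'];R=Ro.from_euler('xyz',s['tcp_rot'],degrees=True).as_matrix();M=np.asarray(d['T_tool_cam'])
    o=R@M[:3,3]+s['tool_pos'];v=R@M[:3,:3]@np.linalg.inv(d['mtx'])@[*uv,1];return D(o+v*(z-o[2])/v[2])
E
python3 - <<'E'
from wm import *
d=pickle.load(open('w3.pkl','rb'))
for uv,z in(((210,139),38),((309,142),38),((258,72),38),((185,213),8),((322,213),8),((205,203),8),((305,203),8)): print(uv,wray(d,uv,z).round(1))
E
python3 go.py -130 -3 95 -130 -3 18
```

```text
t 3.3 dock tcp [-145.1   -3.    95.3] rot [180.   -0.   77.6] F [0.7 0.  0.9] gap 0.1
(210, 139) [-90.9  33.4  38. ]
(309, 142) [-92.9 -38.6  38. ]
(258, 72) [-46.1  -1.5  38. ]
(185, 213) [-161.6   65.4    8. ]
(322, 213) [-161.3  -59.6    8. ]
(205, 203) [-151.8   46.5    8. ]
(305, 203) [-151.6  -43.6    8. ]
t 3.3 dock tcp [-145.1   -3.    95.3] rot [180.   -0.   77.6] F [0.7 0.  0.9] gap 0.1
[-130.0, -3.0, 95.0] row [ 1.51 -0.    0.03] [ 0.   -0.   -0.06]
[-130.0, -3.0, 18.0] row [ 1.51 -0.    7.73] [ 0.   -0.   -0.06]
```

play_rows(motion=[[[0.5, 0, 4.0, 0, 0, 0], [1.5, 0, 6.5, 0, 0, 0], [1.5, 0, 7.7, 0, 0, 0], [1.5, 0, 7.7, 0, 0, 0]]], jaw=0.4)

```text
time: 3.7
tool_pos: [496.9, -93.4, 16.5]
tcp_rot: [-179.8, -0.0, 77.7]
ft_force: [0.2, -0.5, -0.6]
finger_gap: 34.2
grip_force: 0.0
```

```bash
python3 go.py -95 -2 18 4 -2 18
```

```text
t 3.7 dock tcp [-128.8   -1.2   16.5] rot [-179.8   -0.    77.7] F [ 0.2 -0.5 -0.6] gap 34.2
[-95.0, -2.0, 18.0] row [ 3.38  0.08 -0.15] [-0.22 -0.02  0.1 ]
[4.0, -2.0, 18.0] row [13.28  0.1  -0.15] [-0.22 -0.02  0.1 ]
```

play_rows(motion=[[[1.8, 0.1, -0.1, 0, 0, 0], [2.6, 0.1, -0.1, 0, 0, 0], [3.6, 0.1, -0.1, 0, 0, 0], [4.8, 0.1, -0.1, 0, 0, 0], [6.0, 0.1, -0.1, 0, 0, 0]]])

```text
time: 4.2
tool_pos: [512.9, -35.2, 20.0]
tcp_rot: [179.9, 0.0, 77.7]
ft_force: [0.3, -1.5, 1.7]
finger_gap: 34.6
grip_force: 0.9
```

play_rows(motion=[[[1.2, 0, 0, 0, 0, 0], [2.4, 0, 0, 0, 0, 0], [3.6, 0, 0, 0, 0, 0], [4.8, 0, 0, 0, 0, 0], [5.5, 0, 0, 0, 0, 0]]])

```text
time: 4.7
tool_pos: [524.1, 19.3, 19.2]
tcp_rot: [-180.0, -0.0, 77.7]
ft_force: [-1.2, -2.9, 1.7]
finger_gap: 34.4
grip_force: 0.9
```

```bash
python3 go.py 4 -2 18;python3 - <<'E'
from snap import *
import numpy as np
d=snap('wrist','w4');b=snap('scene','s4')
cv2.imwrite('pics/w4.png',np.hstack([d['pixels'][:,:,::-1][:,100:412],cv2.resize(b['pixels'][150:270,230:380],(480,384))[:,:,::-1]]))
E
```

```text
t 4.7 dock tcp [-12.8  -3.7  19.2] rot [-180.    -0.    77.7] F [-1.2 -2.9  1.7] gap 34.4
[4.0, -2.0, 18.0] row [ 1.68 -0.16  0.12] [-0.01 -0.01  0.1 ]
```

View pics/w4.png

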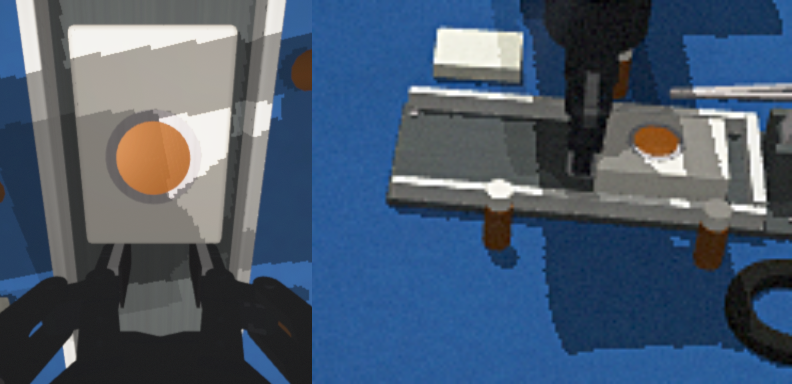

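The cassette is straight in the lane, its window at (153,157), with the fingers on its rear edge and about 20 mm left to go. I'll push slowly until the force rises.

play_rows(motion=[[[0.4, 0, 0, 0, 0, 0], [0.8, 0, 0, 0, 0, 0], [1.1, 0, 0, 0, 0, 0], [1.4, 0, 0, 0, 0, 0], [1.6, 0, 0, 0, 0, 0]]])

```text
time: 5.3
tool_pos: [527.4, 33.8, 19.2]
tcp_rot: [-180.0, -0.0, 77.7]
ft_force: [-0.5, -1.5, -0.7]
finger_gap: 34.4
grip_force: 0.3
```

play_rows(motion=[[[0.1, 0, 0, 0, 0, 0], [0.2, 0, 0, 0, 0, 0], [0.3, 0, 0, 0, 0, 0], [0.3, 0, 0, 0, 0, 0]]])

```text
time: 5.7
tool_pos: [528.0, 36.6, 19.3]
tcp_rot: [-180.0, 0.0, 77.7]
ft_force: [-0.5, -0.8, -0.1]
finger_gap: 34.3
grip_force: 0.3
```

play_rows(motion=[[[0.2, 0, 0, 0, 0, 0], [0.4, 0, 0, 0, 0, 0], [0.5, 0, 0, 0, 0, 0], [0.5, 0, 0, 0, 0, 0]]])

```text
time: 6.1
tool_pos: [528.0, 36.9, 19.3]
tcp_rot: [-179.9, 0.4, 77.7]
ft_force: [-9.0, -24.1, 7.9]
finger_gap: 34.0
grip_force: 12.9
```

play_rows(motion=[[[0.1, 0, 0, 0, 0, 0], [0.2, 0, 0, 0, 0, 0], [0.3, 0, 0, 0, 0, 0], [0.3, 0, 0, 0, 0, 0]]])

```text
time: 6.5
tool_pos: [527.9, 37.0, 19.3]
tcp_rot: [-179.9, 0.7, 77.7]
ft_force: [-12.7, -38.3, 12.2]
finger_gap: 33.9
grip_force: 20.3
```

```bash
python3 go.py 4 -2 18
```

```text
t 6.5 dock tcp [ 5.3 -3.6 19.3] rot [-179.9    0.7   77.7] F [-12.7 -38.3  12.2] gap 33.9
[4.0, -2.0, 18.0] row [-0.13 -0.16  0.14] [-0.13  0.69  0.01]
```

The force rises to about 40 N at TCP dock x = +5.3, which matches the cassette being home. I'll back off, rise, and go round behind the clamp.

play_rows(motion=[[[-0.8, 0, 0, 0, 0, 0], [-2.0, 0, 0, 0, 0, 0], [-4.0, 0, 0, 0, 0, 0], [-4.0, 0, -5.0, 0, 0, 0], [-4.0, 0, -10.0, 0, 0, 0]]])

```text
time: 7.0
tool_pos: [519.1, 5.0, 118.5]
tcp_rot: [-179.7, 0.0, 77.7]
ft_force: [1.8, -0.4, 1.2]
finger_gap: 34.2
grip_force: 0.0
```

play_rows(motion=[[[0, 0, -5, 0, 0, 0], [0, 0, -10, 0, 0, 0], [3, 0, -11, 0, 0, 0], [8, 0, -11, 0, 0, 0], [13, 0, -11, 0, 0, 0]]], jaw=0)

```text
time: 7.5
tool_pos: [549.9, 133.4, 230.9]
tcp_rot: [179.8, -0.1, 77.6]
ft_force: [1.6, -0.5, -0.9]
finger_gap: -0.3
grip_force: 0.0
```

```bash
python3 go.py 200 0 215 200 0 105;python3 - <<'E'
from snap import *
import numpy as np
d=snap('wrist','w5');b=snap('scene','s5')
cv2.imwrite('pics/w5.png',np.hstack([d['pixels'][:,:,::-1][:,100:412],cv2.resize(b['pixels'][150:270,260:410],(480,384))[:,:,::-1]]))
E
```

```text
t 7.5 dock tcp [104.1  -4.4 230.9] rot [ 1.798e+02 -1.000e-01  7.760e+01] F [ 1.6 -0.5 -0.9] gap -0.3
[200.0, 0.0, 215.0] row [ 9.59 -0.45  1.6 ] [ 0.16 -0.09 -0.04]
[200.0, 0.0, 105.0] row [ 9.57 -0.48 12.6 ] [ 0.16 -0.09 -0.04]
```

View pics/w5.png

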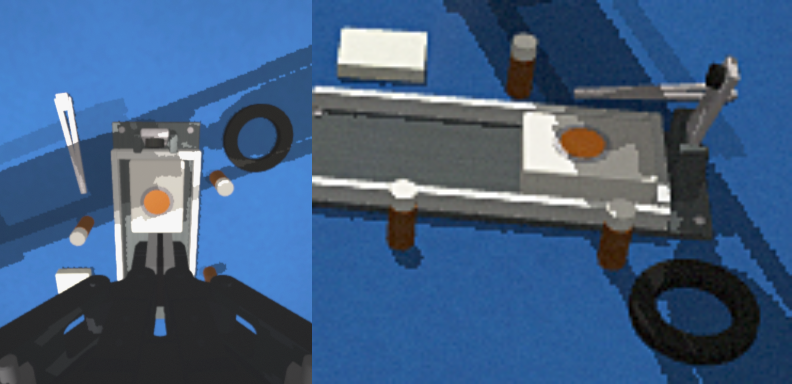

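The cassette is against the stop at wrist (158,165), and the clamp still leans back. Next I'll go behind the clamp.

play_rows(motion=[[[5.0, -0.4, 0, 0, 0, 0], [10.0, -0.4, 0, 0, 0, 0], [10.0, -0.4, 3.5, 0, 0, 0], [10.0, -0.4, 8.0, 0, 0, 0], [10.0, -0.4, 12.0, 0, 0, 0]]])

```text
time: 8.1
tool_pos: [566.1, 231.2, 107.7]
tcp_rot: [180.0, -0.0, 77.8]
ft_force: [-0.5, -0.5, -0.1]
finger_gap: 0.0
grip_force: 0.0
```

```bash
python3 go.py 166 0 104 154 0 105.5 134 0 103  119 0 96 107 0 85
```

```text
t 8.1 dock tcp [203.2   0.6 107.7] rot [180.   -0.   77.8] F [-0.5 -0.5 -0.1] gap 0.0
[166.0, 0.0, 104.0] row [-3.72  0.05  0.37] [ 0.01 -0.03  0.14]
[154.0, 0.0, 105.5] row [-4.92  0.05  0.22] [ 0.01 -0.03  0.14]
[134.0, 0.0, 103.0] row [-6.92  0.05  0.47] [ 0.01 -0.03  0.14]
[119.0, 0.0, 96.0] row [-8.42  0.04  1.17] [ 0.01 -0.03  0.14]
[107.0, 0.0, 85.0] row [-9.62  0.04  2.27] [ 0.01 -0.03  0.14]
```

play_rows(motion=[[[-2.2, 0, 0.3, 0, 0, 0], [-3.7, 0, 0.3, 0, 0, 0], [-4.5, 0, 0.2, 0, 0, 0], [-5.3, 0, 0.2, 0, 0, 0], [-6.0, 0, 0.3, 0, 0, 0]]])

```text
time: 8.6
tool_pos: [554.9, 172.0, 108.4]
tcp_rot: [179.8, -0.1, 77.7]
ft_force: [0.4, 1.2, 1.0]
finger_gap: -0.1
grip_force: 0.4
```

```bash
python3 go.py 134 0 103  119 0 96 107 0 85 98.7 0 70.6
```

```text
t 8.6 dock tcp [142.9  -1.  108.4] rot [ 1.798e+02 -1.000e-01  7.770e+01] F [0.4 1.2 1. ] gap -0.1
[134.0, 0.0, 103.0] row [-0.89 -0.11  0.54] [ 0.19 -0.1   0.04]
[119.0, 0.0, 96.0] row [-2.4  -0.11  1.24] [ 0.19 -0.1   0.04]
[107.0, 0.0, 85.0] row [-3.6  -0.11  2.33] [ 0.19 -0.1   0.04]
[98.7, 0.0, 70.6] row [-4.43 -0.12  3.77] [ 0.19 -0.1   0.04]
```

play_rows(motion=[[[-0.9, -0.1, 0.5, 0, 0, 0], [-1.7, -0.1, 0.8, 0, 0, 0], [-2.4, -0.1, 1.2, 0, 0, 0], [-3.0, -0.1, 1.7, 0, 0, 0], [-3.6, -0.1, 2.3, 0, 0, 0]]])

```text
time: 9.1
tool_pos: [544.7, 136.8, 82.8]
tcp_rot: [-180.0, 0.0, 77.7]
ft_force: [0.1, 0.3, -0.6]
finger_gap: -0.2
grip_force: 0.2
```

```bash
python3 go.py 107 0 85 98.7 0 70.6 95.7 0 60 95 0 54.5
```

```text
t 9.1 dock tcp [106.4   1.3  82.8] rot [-180.     0.    77.7] F [ 0.1  0.3 -0.6] gap -0.2
[107.0, 0.0, 85.0] row [ 0.06  0.13 -0.22] [-0.01  0.    0.06]
[98.7, 0.0, 70.6] row [-0.77  0.13  1.22] [-0.01  0.    0.06]
[95.7, 0.0, 60.0] row [-1.07  0.13  2.28] [-0.01  0.    0.06]
[95.0, 0.0, 54.5] row [-1.14  0.13  2.83] [-0.01  0.    0.06]
```

play_rows(motion=[[[-0.4, 0.1, 0.5, 0, 0, 0], [-0.8, 0.1, 1.2, 0, 0, 0], [-1.0, 0.1, 1.8, 0, 0, 0], [-1.1, 0.1, 2.3, 0, 0, 0], [-1.1, 0.1, 2.6, 0, 0, 0]]])

```text
time: 9.6
tool_pos: [543.2, 126.3, 56.6]
tcp_rot: [-180.0, 0.0, 77.7]
ft_force: [-0.2, -0.5, -0.1]
finger_gap: 0.0
grip_force: 0.1
```

play_rows(motion=[[[0, 0, 0.1, 0, 0, 0], [0, 0, 0.2, 0, 0, 0], [0, 0, 0.3, 0, 0, 0], [0, 0, 0.3, 0, 0, 0]]])

```text
time: 10.0
tool_pos: [543.8, 126.5, 54.6]
tcp_rot: [180.0, -0.0, 77.7]
ft_force: [0.7, -0.7, -0.1]
finger_gap: -0.1
grip_force: 0.0
```

```bash
python3 go.py 95 0 54.5
```

```text
t 10.0 dock tcp [96.1  0.1 54.6] rot [180.   -0.   77.7] F [ 0.7 -0.7 -0.1] gap -0.1
[95.0, 0.0, 54.5] row [-0.11  0.01  0.01] [ 0.03 -0.01  0.07]
```

Almost no force yet, so I'll press further.

play_rows(motion=[[[0, 0, 0.1, 0, 0, 0], [0, 0, 0.2, 0, 0, 0], [0, 0, 0.3, 0, 0, 0], [0, 0, 0.3, 0, 0, 0]]])

```text
time: 10.4
tool_pos: [544.0, 126.5, 54.2]
tcp_rot: [180.0, -0.0, 77.7]
ft_force: [-12.7, -2.7, 23.9]
finger_gap: -0.5
grip_force: 12.1
```

play_rows(motion=[[[0, 0, -0.6, 0, 0, 0], [0, 0, -3, 0, 0, 0], [0, 0, -8, 0, 0, 0], [0, 0, -13, 0, 0, 0], [-3, 0, -17, 0, 0, 0]]])

```text
time: 10.9
tool_pos: [537.9, 99.1, 224.6]
tcp_rot: [179.9, -0.1, 77.9]
ft_force: [1.8, -0.8, 0.1]
finger_gap: 0.4
grip_force: 0.0
```

play_rows(motion=[[[-5, 0, -2, 0, 0, 0], [-10, 0, -2, 0, 0, 0], [-15, 0, -2, 0, 0, 0], [-20, 0, -2, 0, 0, 0], [-20, 0, -2, 0, 0, 0]]])

```text
time: 11.4
tool_pos: [493.3, -103.4, 241.5]
tcp_rot: [180.0, 0.1, 77.4]
ft_force: [-0.4, 1.3, 0.3]
finger_gap: -0.1
grip_force: 0.0
```

```bash
python3 go.py;python3 - <<'E'
from snap import *
import numpy as np
d=snap('wrist','w6');b=snap('scene','s6')
cv2.imwrite('pics/w6.png',np.hstack([cv2.resize(d['pixels'][:,:,::-1][:190,160:360],(404,384)),cv2.resize(b['pixels'][150:270,260:384],(396,384),interpolation=cv2.INTER_CUBIC)[:,:,::-1]]))
E
```

```text
t 11.4 dock tcp [-1.393e+02  2.000e-01  2.415e+02] rot [1.80e+02 1.00e-01 7.74e+01] F [-0.4  1.3  0.3] gap -0.1
```

View pics/w6.png

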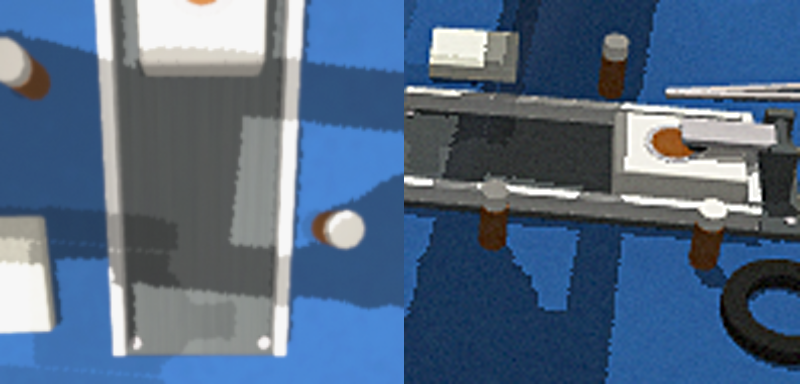

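The scene crop shows the clamp flat on the cassette at (730,135), with the vials, cards and ring where they were. I'll check the rear edge numerically before handing in.

```bash
python3 - <<'E'
from wm import *
d=pickle.load(open('w6.pkl','rb'))
for uv in((160+143/2.02,65/2.02),(160+263/2.02,66/2.02)): print(wray(d,uv,38).round(1))
for uv in((160+137/2.02,342/2.02),(160+264/2.02,342/2.02)): print(wray(d,uv,8).round(1))
E
```

```text
t 11.5 dock tcp [-135.4    0.   241.4] rot [180.   -0.   77.5] F [-0.3  0.7 -0.4] gap -0.3
[14.2 32.  38. ]
[ 13.4 -34.5  38. ]
[-150.5   45.5    8. ]
[-150.9  -43.5    8. ]
```

Rear edge is at dock x ≈ 14 (15 expected when home) and the cassette is centred and square, so I'm handing in.

```bash
python3 -c "
from bench import job
print(job.hand_in())"
```

```text
the job is handed in; nothing more can be done
None
```

The cassette lies window-up and fully home against the stop with the clamp pressed flat on it, the items visible in the final views look undisturbed, the arm is clear, and the job is handed in at about 11.5 s.

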